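# Bring the alignment target into the inspection camera's view with a sprung mirror

### The arm

A 7-joint arm with a two-finger parallel gripper is mounted at the origin on the work surface. World frame = base frame: x ahead of the robot, y to its left, z up, the work surface at z = 0. Lengths are in m, angles in rad, forces in N, time in s.
With the tool pointing down it reaches from about 0.35 to 0.9 m from the base axis. Payload 8.1 kg.
Tool frame: the origin (TCP) lies on the centre line of the jaws, within the pads' length; the fingertips stand 17 mm ahead of it and the grasp point (between the pads) lies 2 mm behind it (env.finger_overhang is the distance from the TCP to the fingertips, in m); z points along the fingers, y is the direction in which the jaws open and shut (so a half turn about z gives the same grasp; the last joint's range is limited). The gripper opens to 85 mm and grips with 20 to 120 N. Pads are 22 mm wide; open, the fingers measure 114 mm over their backs; the gripper's body (76 mm by 85 mm) begins 54 mm behind the grasp point. The pads swing forward as they close: fully open they stand 13 mm farther back than shut.
Start: joints at [-1.313, 0.434, 0.025, 1.573, -0.012, 1.134, -0.075], TCP at [0.221, 0.585, 0.248] pointing down, gripper open.
Joint ranges: [-2.62, 2.62], [-0.44, 2.09], [-1.27, 1.32], [0.08, 2.57], [-1.32, 4.46], [0.12, 2], [-2.74, 2.74]. Speed limits (rad/s): [2.22, 2.22, 3.01, 3.01, 3.14, 3.14, 3.14].

### API

Orientations are given as a unit quaternion [w, x, y, z].
In Python, from bench import env gives the robot as it stands.
- The arm moves only by the tool carry_out, never from a script. Its argument "plan" is one flat list of numbers, 7 for each row, row after row: the shift along the tool's x, y, z in cm, then the turn, a rotation vector about the tool's x, y, z in degrees, then the closure, from -1 (fully open) to 1 (shut), so that 0 is half open. A call has 1 to 20 rows; each row shifts and turns the commanded pose from where the row before left it, along the tool's axes as they then stand; what a row does not reach is not made up. A row lasts 1/12 s, in which the tool goes at most 41.7 mm and 7.16 degrees, less where a joint would pass 70% of its speed; a pose out of reach is approached as far as the arm can. A call is refused whole if a number of a shift passes 4.17 or a number of a turn 7.16, either way. A call with a gripper value outside its range is refused whole. The fingers move at their own pace and stop on an object; "squeeze" is the grip in N (left out, the last holds). Time passes only in rows, so rows that do not move let the fingers close. It gives the time, the measured TCP pose, the force and the opening at its end, in the units of the state.
- env.read_state(): the state, without advancing time (a new reading comes with each control period).
- env.get_image(name): name is "scene" or "top"; returns a dict with "color" (420x560x3 uint8, blue, green, red), "fov_y" (degrees; the focal length in pixels is half the picture's height over the tangent of half this angle, whatever the lens; pixels are square), "cx", "cy" (the principal point, pixels), "R" (3x3) and "t" (3): a world point X has camera coordinates R X + t. Camera axes: x right, y down, z forward; pixel columns grow to the right and rows downward; lengths in m; the calibration is good to about 2 mm. A picture is of the moment at which its call begins. There is no depth.
- env.job_done(): hands the job in, once; it reports no verdict.
The state is a dict: "t": time; "joint_pos": joint angles; "dq": joint speeds; "joint_efforts": joint torques, N m; "tcp_pos": TCP position; "tool_rot": TCP orientation; "contact_force": force on the tool from outside, world axes, zero at the start; "ft_torque": the same for the moment, N m; "grip_width": finger opening in m.
Only numpy, scipy, OpenCV 4.12 (cv2) and the standard library are available. Lean on these libraries where they do the work, as an engineer would, in place of code of your own. Each camera call takes 0.05 s, during which the arm holds its last target.

### The job

Wake the inspection camera by pressing the sprung treadle switch right down to its stop, and let it come back up. Then swing the turning mirror by its lever until the camera sees the bullseye target in it, centred: on the monitor, the moving square frame then has the bullseye mark in its middle. Finish holding the lever there with the gripper, as the mirror springs back if let go; do not touch the mirror glass, shift the target or disturb the bottle, beaker and tip box.

Things in the scene. Friction and masses are not known exactly. Their poses are not given: they have to be found in the camera images.
- pad (a point): Press point on the ribbed top of the treadle switch: a steel plate 125 x 80 x 8 mm on a low grey base (150 x 94 mm). It is 95 mm from the hinge line, near the raised free end, which faces roughly towards the robot. At rest the plate slopes up 0.22 rad and this point is 59 mm above the bench; at the stop the plate is level, the point 38 mm up and 95 mm horizontally from switch_hinge.
- switch_hinge (a point): Middle of the treadle's hinge line, 30 mm above the bench, at the far end of the switch. The line from here to pad gives the switch's direction in plan.
- treadle (a joint): Treadle angle, rad: 0 = up (rest), 0.22 = down on its stop. Sprung: at pad it takes about 3 N to start and 8 N to reach the stop; it comes up by itself when released.
- knob (a point): Grip point on the lever's upright round steel pin: 14 mm diameter, rising 58 mm from the lever bar (bar top 52 mm, pin top 110 mm above the bench). The point is on the pin's centre line, 92 mm above the bench, 110 mm horizontally from the mirror's turning axis. Pinch the pin from above or push it sideways.
- mirror: Turning mirror with its lever. Glass 60 wide x 68 tall in a black frame, centre 83 mm above the bench; not to be touched. Origin on the vertical turning axis, at bench height; x axis level, the way the glass faces (its normal, roughly away from the robot). The lever, a steel bar 14 mm wide, runs from the back along -x to the upright pin 110 mm from the axis.
- pivot (a point): On the mirror's vertical turning axis, 80 mm above the bench. The mirror turns clockwise seen from above from its sprung rest, up to 1.0 rad, and springs back (2.4 N at the pin at 0.42 rad, 4.2 N at 0.82). The turn to find is 0.42 to 0.82 rad: there the normal halves the angle, in plan, between the directions from here to lens and to target.
- lens (a point): Front of the lens of the small white inspection camera, which looks level at the mirror from 170 mm away, 80 mm above the bench. Camera, mirror and target stand on one aluminium plate, 240 x 400 x 12 mm.
- target (a point): Centre of the bullseye target, a white ring and dot 36 mm across on an upright black card 50 x 50 mm, 80 mm above the bench, 170 mm from pivot and facing it, on a carriage on a curved rail on the same plate. The carriage is stiff but not locked; it must stay where it is.
- mark (a point): Centre of the bullseye mark (ringed dot 18 mm across) on the monitor, a low sloped white unit 240 mm wide whose dark screen, 186 x 60 mm, is an overview strip: place along the strip is direction as seen by way of the mirror. The mark shows the direction of target and stays still.
- view (a point): Centre of the white square frame (32 mm) on the monitor's strip: it frames what the camera now sees in the mirror. It slides along the strip by 150 mm per rad of mirror turn, towards the monitor's +y (roughly world +y) as the mirror turns away from rest. It starts 63 to 123 mm short of mark; the camera sees the target centred when the two coincide.
- bottle_c (a point): Clear bottle with a blue cap, 56 mm wide, 120 mm tall, half-way up. Leave alone.
- beaker_c (a point): Glass beaker, 64 mm wide, 75 mm tall, half-way up. Leave alone.
- tipbox_c (a point): Flat blue box of pipette tips, 60 x 85 x 45 mm, half-way up. Leave alone.

How it is judged:
On the way, in this order (a step that is already met when the one before it is completed fails the run):
1. treadle pressed down to its stop (value of joint treadle above 0.195 rad), for 0.1 s.
2. treadle back up (value of joint treadle below 0.04 rad), for 0.1 s.
3. target brought to the middle of the camera's view by the lever (distance between mark and view below 0.007 m and contact force between the fingers and mirror above 0.8 N), for 0.3 s.
At the end, for the whole second after the job is handed in: Through the last second the view frame's centre stays within 7 mm of the bullseye mark (about 0.047 rad of mirror angle), the mirror is still, the gripper's fingers bear on the mirror's lever with more than 0.8 N, the treadle is back up (under 0.04 rad) and the target is within 6 mm of where it was (all of step 3 and value of joint treadle below 0.04 rad and distance of target from where it was at the start of the episode below 0.006 m and angular speed of mirror below 0.05 rad/s); the arm keeps its last pose, push and grip.
It fails at once if mirror glass touched (contact force between mirror_c0 and anything else above 0.5 N).
It fails at once if target carriage shifted (distance of target from where it was at the start of the episode above 0.006 m).
It fails at once if bottle, beaker or tip box disturbed (distance of any of bottle_c, beaker_c, tipbox_c from where it was at the start of the episode above 0.02 m).
It also fails if it takes over 43 s, if anything falls off the work surface, if the arm or the gripper's body presses on something with over 40 N, if the wrist force passes 120 N, or if a joint passes its speed limit or range.

## Working session

There is one attempt and no reset: what is moved stays moved. The work goes in short steps, Python scripts to look and compute and a tool call to move; the robot and the scene stay as the last step left them, time stands still between calls to the robot, and variables do not carry over. Pictures are saved under pics/ and viewed, and the job is handed in when it is done.

Besides the shell and the picture viewer there is one more tool, called by a JSON object that holds its "fn" and its "kwargs", one argument or row to a line. carry_out: Moves the arm, as the interface text tells. Its arguments: {"type":"object","properties":{"plan":{"type":"array"},"squeeze":{"type":"number"}},"required":["plan"]}

```bash
mkdir -p pics; cat > h.py <<'E'
import numpy as np,cv2
from bench import env
def cam(n):
    d=env.get_image(n); d['f']=d['color'].shape[0]/2/np.tan(np.radians(d['fov_y'])/2); return d
def ray(d,u,v,z):
    r=np.array([(u-d['cx'])/d['f'],(v-d['cy'])/d['f'],1]); R=np.array(d['R']);t=np.array(d['t'])
    c=-R.T@t; w=R.T@r; return c+w*(z-c[2])/w[2]
def proj(d,X):
    p=np.array(d['R'])@np.array(X)+np.array(d['t']); return p[0]/p[2]*d['f']+d['cx'],p[1]/p[2]*d['f']+d['cy']
E
python3 - <<'E'
from h import *
for n in('scene','top'):
    d=cam(n); cv2.imwrite(f'pics/{n}0.png',cv2.resize(d['color'],None,fx=1.42,fy=1.42,interpolation=cv2.INTER_CUBIC)); R=np.array(d['R']);print(n,d['f'],-R.T@np.array(d['t']),R.round(3).tolist())
print(env.read_state())
E
```

```text
scene 389.6221959681915 [ 1.30996751 -0.4336146   0.9023564 ] [[0.433, 0.901, -0.007], [0.641, -0.313, -0.701], [-0.634, 0.299, -0.714]]
top 419.58080049155 [ 0.47489966 -0.07155392  1.19020688] [[0.015, -1.0, 0.021], [-0.994, -0.017, -0.106], [0.106, -0.019, -0.994]]
{'t': 0.1, 'joint_pos': array([-1.31256632,  0.43512802,  0.02498425,  1.57399813, -0.01157151,
        1.13398905, -0.07507666]), 'dq': array([-5.53272973e-04, -2.74910720e-05,  1.03691599e-03, -1.02656582e-03,
        2.28785149e-03, -6.69832268e-05,  2.16708341e-03]), 'joint_efforts': array([ 2.45422976e-03, -6.71763611e+01,  1.02755964e+00, -3.16900849e+01,
        1.56437815e-02,  7.24209094e-03, -2.31002093e-05]), 'tcp_pos': array([0.22056913, 0.58433663, 0.24762335]), 'tool_rot': array([-4.63686820e-05,  1.79459253e-01,  9.83765166e-01, -6.87567297e-04]), 'contact_force': array([ 0.17898702, -0.0030155 , -0.76215424]), 'ft_torque': array([-0.01302128, -0.00795962, -0.03918636]), 'grip_width': 0.08544376351740221}
```

View pics/scene0.png

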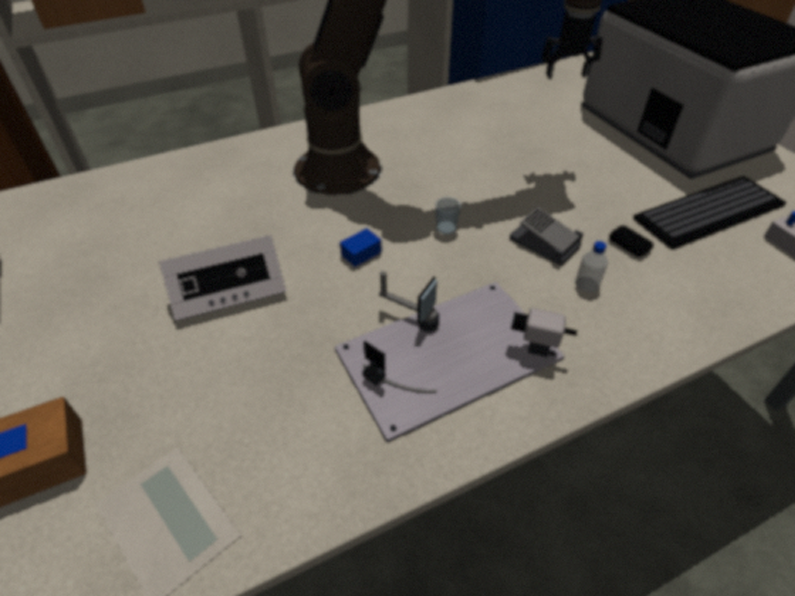

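View pics/top0.png

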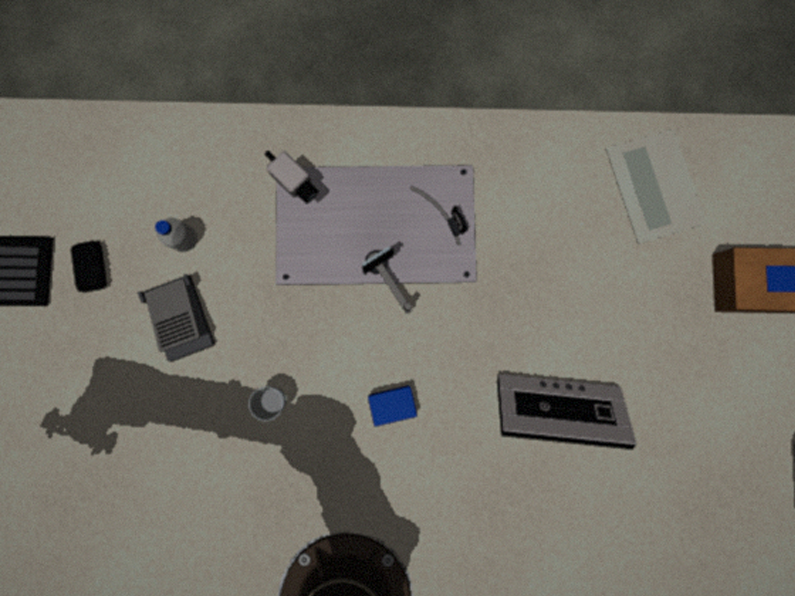

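The top view has the treadle at about (178,318), its ribs towards the robot. The mirror is at (380,258) with its pin at (410,305), the lens near (315,190), and the target at (457,220). On the monitor, the mark is at (544,406) and the frame at (604,411). I'll zoom in to measure.

```bash
python3 - <<'E'
from h import *
t=cam('top')['color'];s=cam('scene')['color']
cv2.imwrite('pics/t_sw.png',cv2.resize(t[180:265,85:165],None,fx=7,fy=7,interpolation=cv2.INTER_CUBIC))
cv2.imwrite('pics/t_mir.png',cv2.resize(t[100:225,180:345],None,fx=4.8,fy=4.8,interpolation=cv2.INTER_CUBIC))
cv2.imwrite('pics/t_mon.png',cv2.resize(t[250:325,340:455],None,fx=6,fy=6,interpolation=cv2.INTER_CUBIC))
a=cv2.resize(s[140:190,350:415],None,fx=6,fy=6,interpolation=cv2.INTER_CUBIC);b=cv2.resize(s[180:270,235:410],None,fx=4,fy=4,interpolation=cv2.INTER_CUBIC)
cv2.imwrite('pics/s_sw.png',a);cv2.imwrite('pics/s_mir.png',b)
E
```

```text
(no output)
```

View pics/t_sw.png

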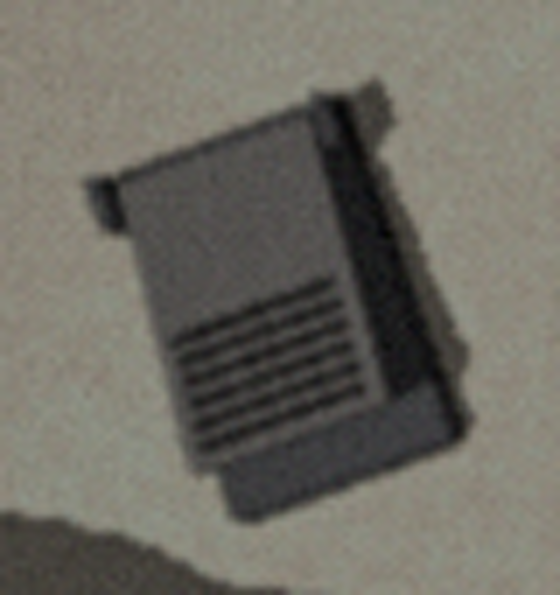

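View pics/t_mir.png

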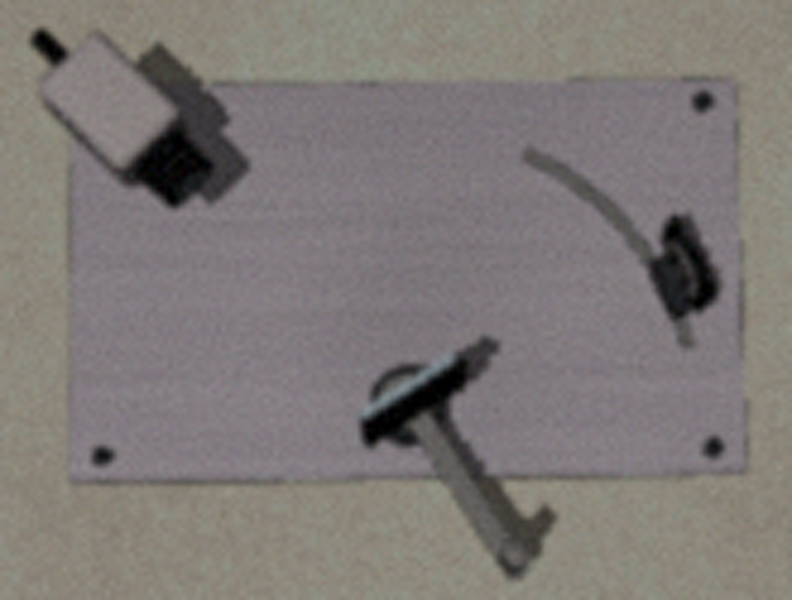

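View pics/t_mon.png

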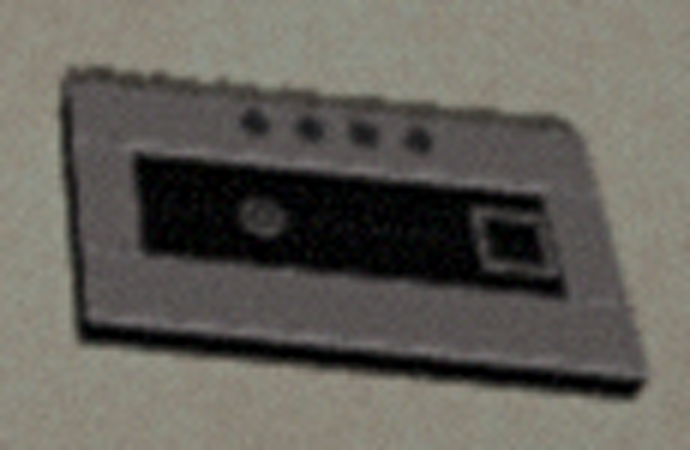

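View pics/s_mir.png

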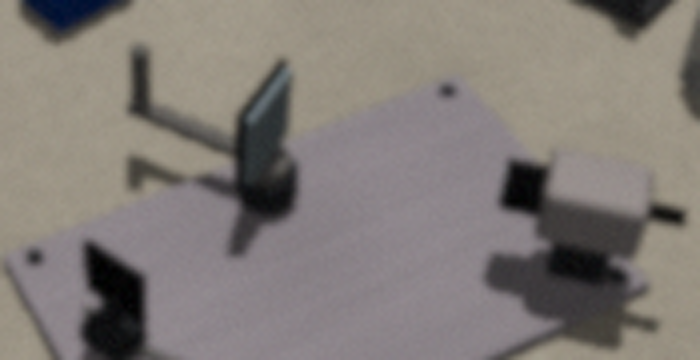

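View pics/s_sw.png

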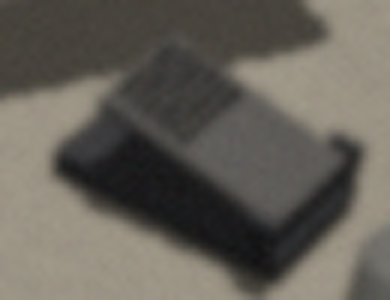

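```bash
cat > m.py <<'E'
from h import *
d=cam('top');s=cam('scene')
S=lambda x,y:(85+x/7-.5+.5/7,180+y/7-.5)
M=lambda x,y:(180+x/4.8-.4,100+y/4.8-.4)
Q=lambda x,y:(235+x/4-.4,180+y/4-.4)
p=lambda n,X:print(n,np.round(X,4))
h=ray(d,*S(215,144),.038);pad=ray(d,*S(271,366),.059);p('hinge',h);p('pad',pad);v=(pad-h)[:2];p('dist/az',(np.hypot(*v),np.degrees(np.arctan2(v[1],v[0]))))
k=ray(d,*M(514,554),.110);p('pin top',k);p('pin scene',ray(s,*Q(139,50),.110));
p('pin base scene',ray(s,*Q(139,108),.052))
b=ray(d,*M(425,430),.052);p('lever bar near',b)
u=(b-k)[:2];u/=np.hypot(*u);p('lever az',np.degrees(np.arctan2(u[1],u[0])));piv=k[:2]+.11*u;p('pivot',piv)
p('glass top',ray(d,*M(413,383),.117))
L=ray(d,*M(192,190),.08);T=ray(d,*M(676,262),.105);T2=ray(s,*Q(115,283),.08)
p('lens',L);p('target top',T);p('target scene',T2)
for t in(T,T2):
    a=L[:2]-piv;c=t[:2]-piv;print(np.hypot(*a),np.hypot(*c));n=a/np.hypot(*a)+c/np.hypot(*c);p('goal az',np.degrees(np.arctan2(n[1],n[0])))
E
python3 m.py
```

```text
hinge [0.5938 0.3598 0.038 ]
pad [0.5069 0.326  0.059 ]
dist/az [ 9.330000e-02 -1.587324e+02]
pin top [ 0.5551 -0.1082  0.11  ]
pin scene [ 0.5593 -0.1078  0.11  ]
pin base scene [ 0.5616 -0.1103  0.052 ]
lever bar near [ 0.6294 -0.0585  0.052 ]
lever az 33.785
pivot [ 0.6465 -0.0471]
glass top [ 0.646  -0.0523  0.117 ]
lens [0.7592 0.0744 0.08  ]
target top [ 0.7177 -0.1953  0.105 ]
target scene [ 0.7243 -0.202   0.08  ]
0.1657006422488172 0.16450980104188906
goal az -8.6058
0.1657006422488172 0.1734073043170383
goal az -8.1028
```

{"fn": "carry_out", "kwargs": {
  "plan": [-2.24,-0.88,0,0,0,0,1,-2.24,-0.88,0,0,0,0,1,-2.24,-0.88,0,0,0,0,1,-2.24,-0.88,0,0,0,0,1,-2.24,-0.88,0,0,0,0,1,-2.24,-0.88,0,0,0,0,1,-2.24,-0.88,0,0,0,0,1,-2.24,-0.88,0,0,0,0,1,-2.24,-0.88,0,0,0,0,1,-2.24,-0.88,0,0,0,0,1,-2.24,-0.88,0,0,0,0,1,-2.24,-0.88,0,0,0,0,1,-2.24,-0.88,0,0,0,0,1,-2.24,-0.88,0,0,0,0,1,-2.24,-0.88,0,0,0,0,1,-2.24,-0.88,0,0,0,0,1],
  "squeeze": 30
}}

```text
t: 1.63
tcp_pos: [0.507, 0.3256, 0.2483]
tool_rot: [0.0, 0.179, 0.984, 0.0]
contact_force: [0.4, 0.7, 0.6]
grip_width: -0.0005
```

{"fn": "carry_out", "kwargs": {
  "plan": [0,0,2,0,0,-6.5,1,0,0,2,0,0,-6.5,1,0,0,2,0,0,-6.5,1,0,0,2,0,0,-6.5,1,0,0,2,0,0,0,1,0,0,2,0,0,0,1,0,0,2,0,0,0,1,0,0,2,0,0,0,1,0,0,0,0,0,0,1]
}}

```text
t: 2.38
tcp_pos: [0.5043, 0.325, 0.0847]
tool_rot: [-0.002, -0.046, 0.999, -0.002]
contact_force: [-1.4, -1.1, -0.3]
grip_width: 0.0002
```

```bash
python3 - <<'E'
from h import *
t=cam('top')['color'];s=cam('scene')['color']
a=cv2.resize(s[110:200,340:425],(400,424),interpolation=cv2.INTER_CUBIC);b=cv2.resize(t[170:265,85:170],(380,424),interpolation=cv2.INTER_CUBIC)
cv2.imwrite('pics/sw1.png',np.hstack([a,b]))
E
```

```text
(no output)
```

View pics/sw1.png

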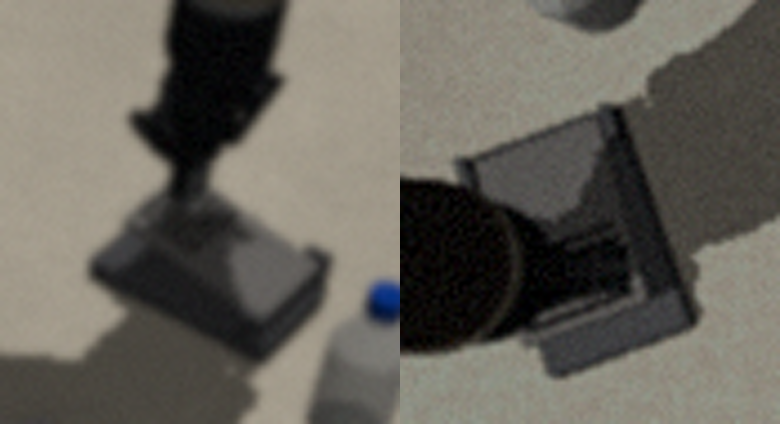

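The closed fingertips are over the ribbed area at about (195,195) in the left panel, and the plate is still up. Pressing now.

{"fn": "carry_out", "kwargs": {
  "plan": [0,0,0.6,0,0,0,1,0,0,0.6,0,0,0,1,0,0,0.6,0,0,0,1,0,0,0.6,0,0,0,1,0,0,0.5,0,0,0,1,0,0,0.2,0,0,0,1,0,0,0,0,0,0,1,0,0,0,0,0,0,1]
}}

```text
t: 3.15
tcp_pos: [0.5053, 0.3263, 0.0571]
tool_rot: [-0.001, -0.047, 0.999, -0.0]
contact_force: [-4.0, -0.8, 7.3]
grip_width: -0.0001
```

{"fn": "carry_out", "kwargs": {
  "plan": [0,0,0.3,0,0,0,1,0,0,0.2,0,0,0,1,0,0,0,0,0,0,1,0,0,0,0,0,0,1,0,0,0,0,0,0,1]
}}

```text
t: 3.57
tcp_pos: [0.5054, 0.3264, 0.0544]
tool_rot: [-0.0, -0.047, 0.999, 0.0]
contact_force: [-10.1, -6.0, 29.2]
grip_width: 0.0
```

```bash
python3 - <<'E'
from h import *
t=cam('top')['color'];s=cam('scene')['color']
a=cv2.resize(s[110:200,340:425],(400,424),interpolation=cv2.INTER_CUBIC);b=cv2.resize(t[170:265,85:170],(380,424),interpolation=cv2.INTER_CUBIC)
cv2.imwrite('pics/sw2.png',np.hstack([a,b]))
E
```

```text
(no output)
```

View pics/sw2.png

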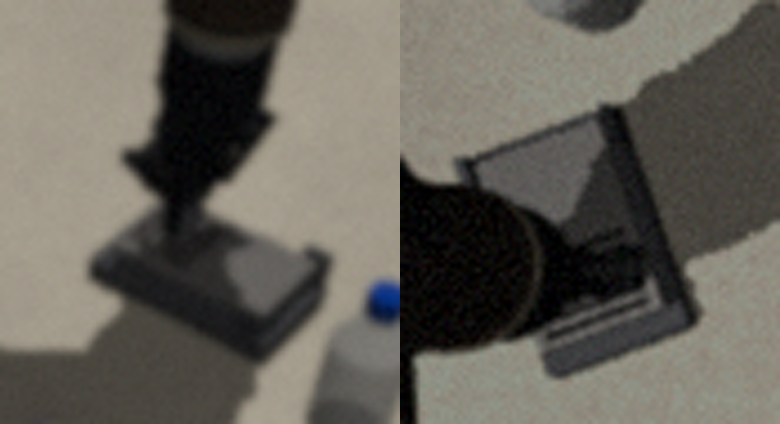

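The plate now looks level and the force is 29 N, so it is on its stop. Releasing.

{"fn": "carry_out", "kwargs": {
  "plan": [0,0,-1,0,0,0,1,0,0,-1,0,0,0,1,0,0,-1,0,0,0,1,0,0,-1,0,0,0,1,0,0,-2.5,0,0,0,1,0,0,-3,0,0,0,1,0,0,-3,0,0,0,1,0,0,-3,0,0,0,1,0,0,0,0,0,0,1]
}}

```text
t: 4.42
tcp_pos: [0.5084, 0.328, 0.2135]
tool_rot: [0.003, -0.046, 0.999, 0.002]
contact_force: [1.5, 0.2, -0.6]
grip_width: -0.0001
```

```bash
python3 - <<'E'
from h import *
t=cam('top')['color'];s=cam('scene')['color']
a=cv2.resize(s[110:200,340:425],(400,424),interpolation=cv2.INTER_CUBIC);b=cv2.resize(t[170:265,85:170],(380,424),interpolation=cv2.INTER_CUBIC)
cv2.imwrite('pics/sw3.png',np.hstack([a,b]))
E
```

```text
(no output)
```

View pics/sw3.png

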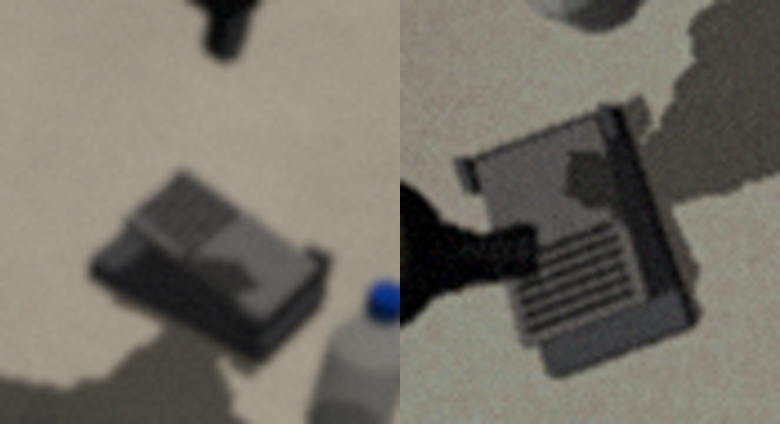

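The treadle is fully up again: the ribs are clear and sloped in the right panel. Moving above the pin.

{"fn": "carry_out", "kwargs": {
  "plan": [-0.08,-2.91,0,0,0,0,-0.4,-0.08,-2.91,0,0,0,0,-0.4,-0.08,-2.91,0,0,0,0,-0.4,-0.08,-2.91,0,0,0,0,-0.4,-0.08,-2.91,0,0,0,0,-0.4,-0.08,-2.91,0,0,0,0,-0.4,-0.08,-2.91,0,0,0,0,-0.4,-0.08,-2.91,0,0,0,0,-0.4,-0.08,-2.91,0,0,0,0,-0.4,-0.08,-2.91,0,0,0,0,-0.4,-0.08,-2.91,0,0,0,0,-0.4,-0.08,-2.91,0,0,0,0,-0.4,-0.08,-2.91,0,0,0,0,-0.4,-0.08,-2.91,0,0,0,0,-0.4,-0.08,-2.91,0,0,0,0,-0.4,0,0,1,0,0,0,-0.4,0,0,1,0,0,0,-0.4,0,0,1,0,0,0,-0.4,0,0,1,0,0,0,-0.4,0,0,0,0,0,0,-0.4]
}}

```text
t: 6.18
tcp_pos: [0.5571, -0.1052, 0.1644]
tool_rot: [-0.002, -0.048, 0.999, 0.001]
contact_force: [-0.1, 0.3, -0.0]
grip_width: 0.0598
```

```bash
python3 - <<'E'
from h import *
t=cam('top')['color'];s=cam('scene')['color']
a=cv2.resize(s[150:250,225:325],(400,400),interpolation=cv2.INTER_CUBIC);b=cv2.resize(t[160:260,240:340],(400,400),interpolation=cv2.INTER_CUBIC)
cv2.imwrite('pics/k1.png',np.hstack([a,b]))
print(env.read_state()['tcp_pos'])
E
```

```text
[ 0.55826828 -0.10583375  0.16652799]
```

View pics/k1.png

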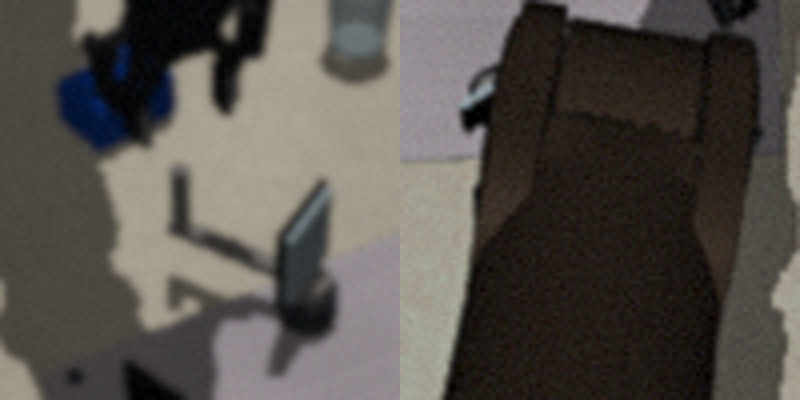

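The pin at (180,170) in the scene panel sits between the two fingertips at (145,140) and (225,110). Descending.

{"fn": "carry_out", "kwargs": {
  "plan": [0,-0.2,1.5,0,0,0,-0.4,0,0,1.5,0,0,0,-0.4,0,0,1.5,0,0,0,-0.4,0,0,1.5,0,0,0,-0.4,0,0,1.5,0,0,0,-0.4,0,0,0,0,0,0,-0.4]
}}

```text
t: 6.78
tcp_pos: [0.5577, -0.1082, 0.0904]
tool_rot: [-0.002, -0.047, 0.999, 0.0]
contact_force: [-0.8, 0.6, 0.5]
grip_width: 0.0598
```

```bash
python3 - <<'E'
from h import *
t=cam('top')['color'];s=cam('scene')['color']
a=cv2.resize(s[150:250,225:325],(400,400),interpolation=cv2.INTER_CUBIC);b=cv2.resize(t[160:260,240:340],(400,400),interpolation=cv2.INTER_CUBIC)
cv2.imwrite('pics/k2.png',np.hstack([a,b]))
E
```

```text
(no output)
```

View pics/k2.png

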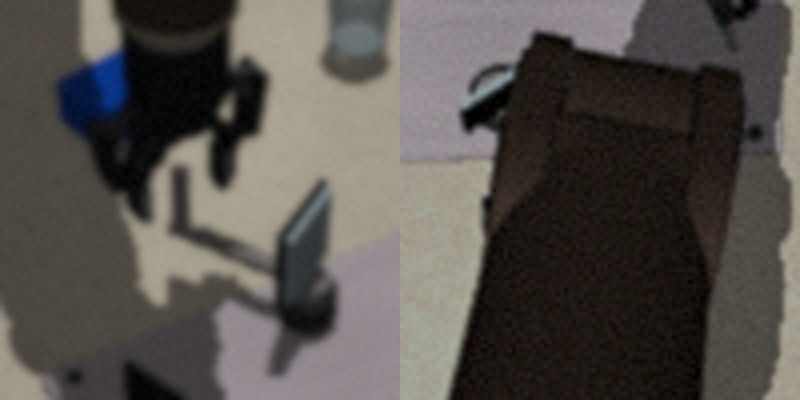

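The pin is between the fingers, perhaps 3 mm further out in x, which is well inside the pad width. I'll shift slightly and close.

{"fn": "carry_out", "kwargs": {
  "plan": [-0.3,0,0,0,0,0,0.2,0,0,0,0,0,0,0.4,0,0,0,0,0,0,0.6,0,0,0,0,0,0,0.8,0,0,0,0,0,0,1,0,0,0,0,0,0,1,0,0,0,0,0,0,1,0,0,0,0,0,0,1],
  "squeeze": 30
}}

```text
t: 7.55
tcp_pos: [0.5625, -0.108, 0.0932]
tool_rot: [0.001, -0.047, 0.999, 0.0]
contact_force: [-0.1, 2.4, 4.7]
grip_width: 0.0129
```

```bash
cat > look.py <<'E'
import sys
from h import *
t=cam('top')['color'];s=cam('scene')['color']
a=cv2.resize(s[150:250,225:325],(400,400),interpolation=cv2.INTER_CUBIC);b=cv2.resize(t[250:325,340:440],(400,300),interpolation=cv2.INTER_CUBIC)
b=np.vstack([b,np.zeros((100,400,3),np.uint8)])
cv2.imwrite(f'pics/{sys.argv[1]}.png',np.hstack([a,b]));q=env.read_state();print(q['t'],q['tcp_pos'],q['contact_force'],q['grip_width'])
E
python3 look.py g1
```

```text
7.65 [ 0.5624944  -0.10805929  0.09315142] [-0.47788101  1.7646575   4.97398712] 0.013085055318849795
```

View pics/g1.png

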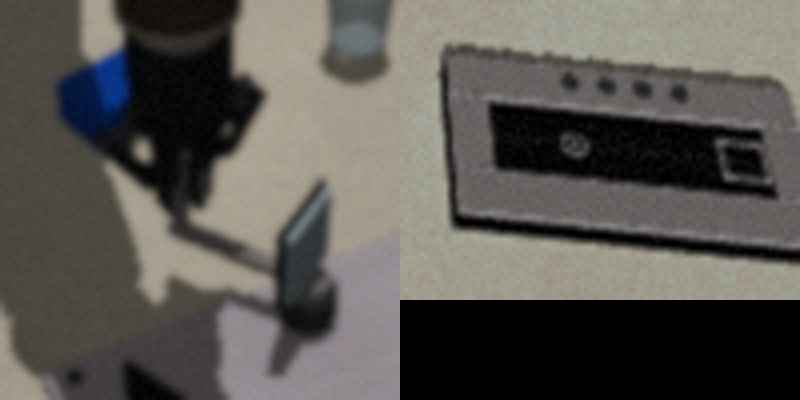

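Gripped, with a 13 mm opening on the 14 mm pin. Next I'll work out the arc increments in tool axes.

```bash
python3 - <<'E'
import numpy as np
th=np.radians(33.7-np.arange(0,13)*3.5);P=-.11*np.c_[np.cos(th),np.sin(th)];D=np.diff(P,axis=0)*100
A=np.array([[-.9956,-.0937],[-.0937,.9956]]);print((D@A.T).round(2).tolist())
E
```

```text
[[0.3, 0.6], [0.26, 0.62], [0.23, 0.63], [0.19, 0.65], [0.15, 0.66], [0.11, 0.66], [0.07, 0.67], [0.02, 0.67], [-0.02, 0.67], [-0.06, 0.67], [-0.1, 0.66], [-0.14, 0.66]]
```

{"fn": "carry_out", "kwargs": {
  "plan": [0.3,0.6,0,0,0,0,1,0.26,0.62,0,0,0,0,1,0.23,0.63,0,0,0,0,1,0.19,0.65,0,0,0,0,1,0.15,0.66,0,0,0,0,1,0,0,0,0,0,0,1,0,0,0,0,0,0,1]
}}

```text
t: 8.23
tcp_pos: [0.5465, -0.0792, 0.0931]
tool_rot: [-0.001, -0.046, 0.999, -0.001]
contact_force: [-4.5, -4.8, 10.6]
grip_width: 0.0133
```

```bash
python3 look.py g2
```

```text
8.3333 [ 0.54654576 -0.07942832  0.09303919] [-4.45214391 -3.63546995 11.71004614] 0.013294919133470334
```

View pics/g2.png

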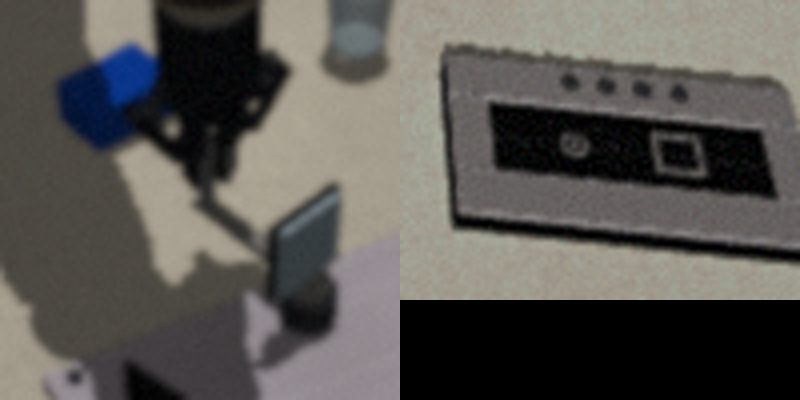

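The frame moved from x=743 to 680 in the monitor panel, with the mark at 574, so about 0.46 rad remains. Continuing, and easing z slightly.

{"fn": "carry_out", "kwargs": {
  "plan": [0.11,0.66,-0.1,0,0,0,1,0.07,0.67,-0.1,0,0,0,1,0.02,0.67,0,0,0,0,1,-0.02,0.67,0,0,0,0,1,-0.06,0.67,0,0,0,0,1,-0.1,0.66,0,0,0,0,1,-0.14,0.66,0,0,0,0,1,0,0,0,0,0,0,1,0,0,0,0,0,0,1]
}}

```text
t: 9.08
tcp_pos: [0.5416, -0.0321, 0.0933]
tool_rot: [-0.003, -0.046, 0.999, -0.0]
contact_force: [-4.4, -4.8, -1.5]
grip_width: 0.013
```

```bash
python3 look.py g3
```

```text
9.1833 [ 0.54154496 -0.0324192   0.09332168] [-4.75158413 -4.11160027 -1.5102302 ] 0.013281523387697792
```

View pics/g3.png

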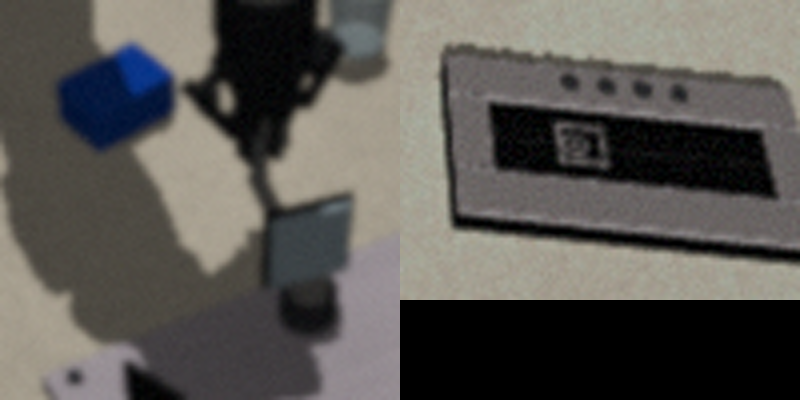

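The frame is centred at about 582 and the mark at about 574, so it is about 5 mm short. That needs 3.6 mm more at the pin.

{"fn": "carry_out", "kwargs": {
  "plan": [-0.05,0.2,0,0,0,0,1,-0.05,0.16,0,0,0,0,1,0,0,0,0,0,0,1,0,0,0,0,0,0,1]
}}

```text
t: 9.52
tcp_pos: [0.5423, -0.0286, 0.0933]
tool_rot: [-0.003, -0.046, 0.999, -0.0]
contact_force: [-5.8, -5.5, -2.8]
grip_width: 0.013
```

```bash
python3 look.py g4; python3 - <<'E'
from h import *
acc=np.mean([cam('top')['color'][265:305,355:415].astype(float) for _ in range(8)],0)
cv2.imwrite('pics/mon4.png',cv2.resize(np.clip(acc*1.8,0,255).astype(np.uint8),None,fx=12,fy=12,interpolation=cv2.INTER_CUBIC))
E
```

```text
9.6167 [ 0.54231626 -0.02868656  0.09333553] [-5.00523107 -3.1270918  -2.08080482] 0.013224478292980417
```

View pics/mon4.png

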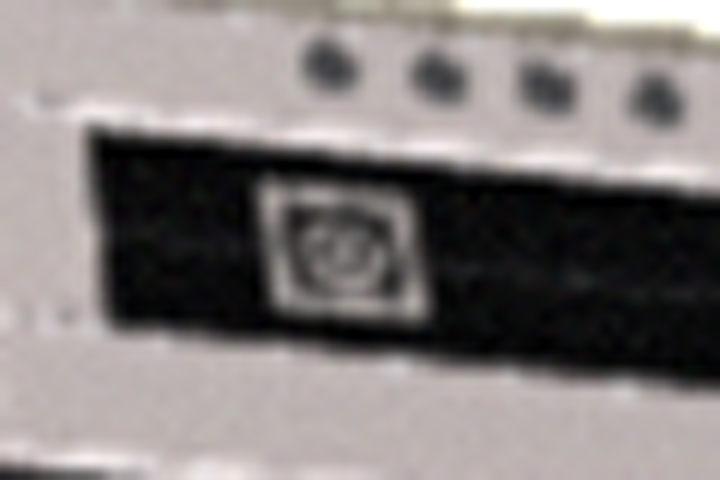

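The frame is centred at about (343,248) and the mark at (341,248), under 1 mm apart at roughly 4.5 px/mm. I'll hold briefly, check the whole scene and then hand in.

{"fn": "carry_out", "kwargs": {
  "plan": [0,0,0,0,0,0,1,0,0,0,0,0,0,1,0,0,0,0,0,0,1,0,0,0,0,0,0,1,0,0,0,0,0,0,1,0,0,0,0,0,0,1]
}}

```text
t: 10.52
tcp_pos: [0.5423, -0.0286, 0.0933]
tool_rot: [-0.003, -0.046, 0.999, -0.0]
contact_force: [-5.2, -4.5, -3.3]
grip_width: 0.0131
```

```bash
python3 - <<'E'
from h import *
d=cam('top'); cv2.imwrite('pics/final.png',cv2.resize(d['color'],None,fx=1.42,fy=1.42,interpolation=cv2.INTER_CUBIC))
E
```

```text
(no output)
```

View pics/final.png

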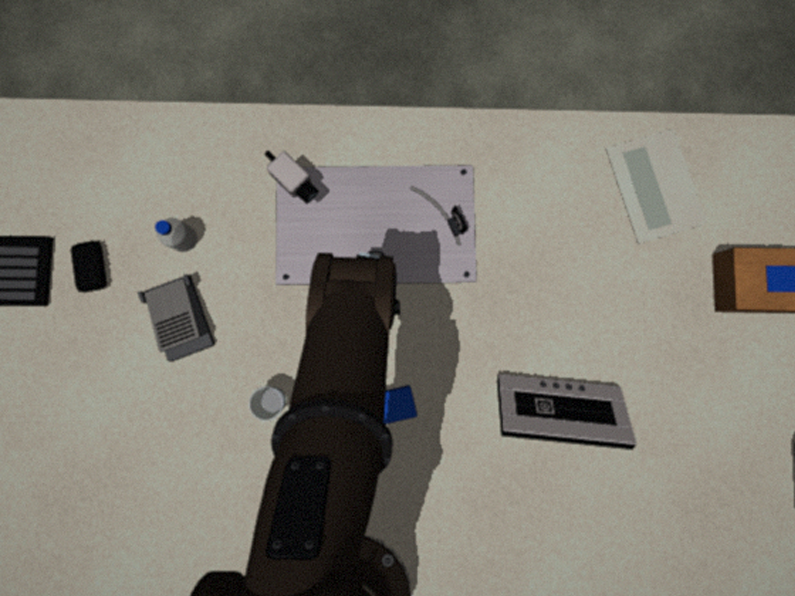

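The frame encloses the mark at (544,406), the target is still at (457,220), and the treadle is up at (178,318). The bottle, beaker and tip box are where they were.

```bash
python3 -c "
from bench import env
print(env.job_done())"
```

```text
the job is handed in; nothing more can be done
None
```

I pressed the treadle to its stop, let it come back up, then swung the mirror about 0.75 rad by its lever pin and handed the job in with the gripper still holding the pin. The clock read about 10.5 s of the 43 s allowed.

- **Treadle:** at the bottom of the press the plate looked level and the force reached 29 N. Pictures taken after the release and at the end show it fully up.
- **Mirror:** after a final 3.6 mm nudge at the pin, the frame and bullseye mark were under 1 mm apart on the monitor, against the 7 mm allowed. The arm pose did not change over the last half second of holding.
- **Grip:** the opening read 13 mm on the 14 mm pin, with the squeeze set to 30 N and an outside force of several newtons on the tool.
- **Surroundings:** in the last picture the target, bottle, beaker and tip box look unmoved, judged by eye only; the tip box is partly hidden by the arm.

No check failed. The turn worked out from the lens and target positions, about 0.735 rad, and the monitor estimate, about 0.748 rad, agreed to 0.013 rad. The upward force on the tool reached about 12 N part-way through the swing, and I relieved it by raising the tool 2 mm.

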